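Mist a bottle and hold the extraction shutter half open

ROBOT

A 6-joint arm with a two-finger parallel gripper is mounted at the origin on the work surface. World frame = base frame: x ahead of the robot, y to its left, z up, the work surface at z = 0. Lengths are in m, angles in rad, forces in N, time in s.
With the tool pointing down it reaches from about 0.35 to 0.725 m from the base axis. Payload 4.3 kg.
Tool frame: the origin (TCP) lies at the very end of the fingers, on their centre line; the grasp point (between the pads) lies 19 mm behind it (arm.tcp_to_grasp is the distance from the TCP to the grasp point, in m); z points along the fingers, y is the line along which they close (so a half turn about z gives the same grasp; the last joint's range is limited). The gripper opens to 85 mm and grips with 20 to 120 N. Pads are 22 mm wide; open, the fingers measure 114 mm over their backs; the gripper's body (76 mm by 85 mm) begins 54 mm behind the grasp point. The pads swing forward as they close: fully open they stand 13 mm farther back than shut.
Start: joints at [1.037, 0.377, 0.081, 1.274, 0, 1.46], TCP at [0.236, 0.524, 0.2] pointing down, gripper open.
Joint ranges: [-2.72, 2.72], [-0.84, 1.66], [-1.02, 1.22], [-1.77, 2.12], [-1.37, 1.28], [-3.14, 3.14]. Speed limits (rad/s): [2.57, 2.57, 3.14, 3.14, 3.14, 3.14].

INTERFACE

Orientations are given as a rotation vector (axis times angle).
In Python, from station import readout, grab_frame, get_calibration, job, arm gives the robot as it stands.
- The arm moves only by the tool jog_arm, never from a script. Its arguments are lists of equal length, an entry for each row: "grip": the opening, from 0 (shut) to 1 (fully open); "offset": the shift along the tool's x, y, z in cm, a list of three; "rot": the turn, a rotation vector about the tool's x, y, z in rad, a list of three. In form: {"grip": [grip, ...], "offset": [[x, y, z], ...], "rot": [[wx, wy, wz], ...]}. A call has 1 to 8 rows; each row shifts and turns the commanded pose from where the row before left it, along the tool's axes as they then stand; what a row does not reach is not made up. A row lasts 1/12 s, in which the tool goes at most 41.7 mm and 7.16 degrees, less where a joint would pass 70% of its speed; a pose out of reach is approached as far as the arm can. A call is refused whole if a number of a shift passes 4.17 or a number of a turn 0.125, either way. A call with a gripper value outside its range is refused whole. The fingers move at their own pace and stop on an object; "squeeze" is the grip in N (left out, the last holds). Time passes only in rows, so rows that do not move let the fingers close. It gives the time, the measured TCP pose, the force, the opening and the grip force at its end, in the units of the state.
- readout.read_state(): the state, without advancing time (a new reading comes with each control period).
- grab_frame(name): name is "side" or "top"; returns (picture, depth): 400x640x3 uint8, red, green, blue; 400x640 float32, m along the optical axis (not along the pixel's ray), 0 where there is no reading.
- get_calibration(name): a dict with "K" (3x3 intrinsics, pixels), "view" (4x4, takes a point from world to camera coordinates). Camera axes: x right, y down, z forward; pixel columns grow to the right and rows downward; lengths in m; the calibration is good to about 2 mm. A picture is of the moment at which its call begins. get_calibration takes no time and is no camera call.
- job.finish_job(): hands the job in; it is judged then, once.
The state is a dict: "t": time; "q": joint angles; "joint_velocities": joint speeds; "joint_torque": joint torques, N m; "ee_pos": TCP position; "ee_rot": TCP orientation; "force": force on the tool from outside, world axes, zero at the start; "moment": the same for the moment, N m; "width": finger opening in m; "grip_force": force on a finger pad.
Only numpy, scipy, OpenCV 4.12 (cv2) and the standard library are available. Lean on these libraries where they do the work, as an engineer would, in place of code of your own. Each camera call takes 0.05 s, during which the arm holds its last target. There are 200 camera calls.

TASK

Mist the amber bottle that stands on the extraction box: press the cap of the clamped spray bottle right down and let it come back up. Then slide the extraction box's sprung shutter half open by its black grip, never wide open, so that the vapour is drawn off gently, and finish while holding it still at half; it springs shut if you let go. Leave the bottles, cartons and tape standing where they are.

Things in the scene. Friction and masses are not known exactly. Their poses are not given: they have to be found in the camera images.
- extractor: fixed bench extraction box, steel, level: 200 mm (its x) by 340 mm (its y, -175 to +165), deck 110 mm above the table, exhaust elbow at the +y end to y = +265, top 102 mm. Origin on the table under deck point (0, 0). The deck's inlet is covered by the shutter, in guide channels along y (x = +-72, top 124 mm); return-spring barrel at x = +88, top 141 mm
- half_mark (a point): the half mark: middle and longest of eleven black ticks, 10 mm apart, on the white scale strip on the deck beside the -x guide channel; the first and last thick ticks mean shut and wide open. A thin pointer on the shutter, level with the grip's centre in y, moves along the strip and points at this tick at half travel
- shutter (a joint): travel of the flat steel shutter along the extraction box's +y, m: 0 = shut (its spring holds it there), 0.100 = wide open at its stop, 0.050 = half open. The spring pushes it shut with 3.2 N at 0, 7.2 N at half, 11.2 N wide open (80 N/m), friction about 0.3 N: let go, it runs shut
- shutter_grip (a point): centre of the shutter's upright black paddle grip: 56 mm along the box's x, 16 mm along its y (the sliding direction), 45 mm tall; centre 136.5 mm above the table, top 159 mm, blade at its foot 114 mm. Moves with the shutter; when shut it is at x = 0, y = -20 mm of the box. Axes as the box. Over 80 mm free on both sides along y
- spray: spray stand, fixed: a 100 x 100 mm steel foot with a clamped white plastic spray bottle, 62 mm across, standing at its centre, and a low column behind it (at its -y side, up to 123 mm). Origin: on the table under the bottle's axis; the nozzle points along its +y, towards the bottle on the extraction box; it stands off the box's -y end
- cap (a joint): how far the spray bottle's cap is pressed down, m: 0 = up (spring), 0.007 = right down at its stop. The spring takes 1.6 N to start and 4.7 N right down
- cap_top (a point): centre of the top face of the white spray cap, a flat disc 25 mm across (28 mm below its rim, 20 mm tall), 198 mm above the table when up; it goes down with the cap; nothing near it is higher
- bottle_deck: 30 ml amber dropper bottle with a black dropper top, 33 mm across, 106 mm tall, loose, standing on the deck of the extraction box between its edge and the inlet, in front of the spray nozzle: the bottle that gets the mist. Origin: centre of its underside
- bottle_a: another loose amber dropper bottle, 33 mm across, 106 mm tall, standing on the table beyond the extraction box or its -y end; origin: centre of its underside
- bottle_b: another loose amber dropper bottle, same size, standing there too; origin: centre of its underside
- refill: loose white refill bottle, 62 mm across, 164 mm tall, with a plain grey screw lid and no nozzle, standing free on the table on the robot's side of the extraction box (not the bottle to press); origin: centre of its underside
- carton_up: loose red folding carton, 42 x 42 mm, 105 mm tall plus open white flaps to about 145 mm, standing; origin: centre of its underside
- carton_pair: two shut red cartons lying side by side as one, 86 x 105 mm, 42 mm high, loose; origin: centre of the underside
- tape: loose roll of green tape lying flat, 96 mm across, 45 mm high; origin: centre of its underside

How it is judged:
By the outcome, as a careful person would: the job done as asked, in the order asked, and still so for the second after the job is handed in, while the arm keeps its last pose, push and grip.
It also fails if it takes over 38 s, if anything falls off the work surface, if the arm or the gripper's body presses on something with over 40 N, if the wrist force passes 120 N, or if a joint passes its speed limit or range.

## Working session

There is one attempt and no reset: what is moved stays moved. The work goes in short steps, Python scripts to look and compute and a tool call to move; the robot and the scene stay as the last step left them, time stands still between calls to the robot, and variables do not carry over. Pictures are saved under pics/ and viewed, at most 10 in all, crops included, and the job is handed in when it is done.

Besides the shell and the picture viewer there is one more tool, called in YAML: its name, and indented under it one key for each argument. jog_arm: Moves the arm, as the interface text tells. Its arguments: {"type":"object","properties":{"grip":{"type":"array","items":{"type":"number"}},"offset":{"type":"array","items":{"type":"array","items":{"type":"number"}}},"rot":{"type":"array","items":{"type":"array","items":{"type":"number"}}},"squeeze":{"type":"number"}},"required":["grip","offset","rot"]}

```bash
mkdir -p pics; python3 - <<'E'
from station import *
import cv2,numpy as np
for n in ("side","top"):
    p,d=grab_frame(n); cv2.imwrite(f"pics/{n}0.png",p[:,:,::-1]); np.savez(f"{n}0.npz",p=p,d=d)
    c=get_calibration(n); print(n,c["K"].round(1).tolist(),c["view"].round(3).tolist())
s=readout.read_state(); print(s)
E
```

```text
side [[479.0, 0.0, 318.0], [0.0, 479.0, 199.5], [0.0, 0.0, 1.0]] [[0.956, -0.294, 0.018, -0.568], [-0.224, -0.764, -0.605, 0.211], [0.192, 0.574, -0.796, 1.048], [0.0, 0.0, 0.0, 1.0]]
top [[475.0, 0.0, 326.4], [0.0, 475.0, 206.6], [0.0, 0.0, 1.0]] [[-0.027, -0.999, -0.039, 0.044], [-0.987, 0.033, -0.16, 0.591], [0.161, 0.034, -0.986, 0.955], [0.0, 0.0, 0.0, 1.0]]
{'t': 0.1, 'q': array([ 1.03669436e+00,  3.78004588e-01,  7.97853677e-02,  1.27443064e+00,
       -2.30919631e-05,  1.46048388e+00]), 'joint_velocities': array([ 0.0016235 , -0.00105952,  0.00139251,  0.00165567,  0.0006832 ,
        0.00087108]), 'joint_torque': array([ 8.85776390e-04, -4.64693248e+01,  2.70582443e+01,  1.20620057e-02,
       -8.55480243e-05, -4.59902111e-06]), 'ee_pos': array([0.2361261 , 0.52356829, 0.19935608]), 'ee_rot': array([-6.60597576e-01, -3.07077476e+00,  2.77267794e-03]), 'force': array([-0.8626287 , -0.12843284,  0.87253894]), 'moment': array([0.00715474, 0.02095604, 0.06105449]), 'grip_force': 0.0, 'width': 0.0857492788259044}
```

View pics/top0.png

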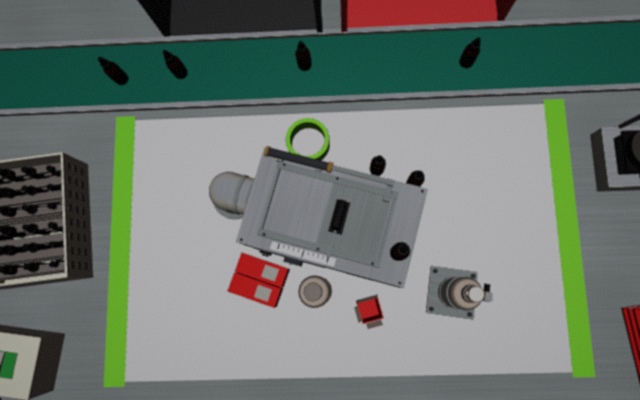

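View pics/side0.png

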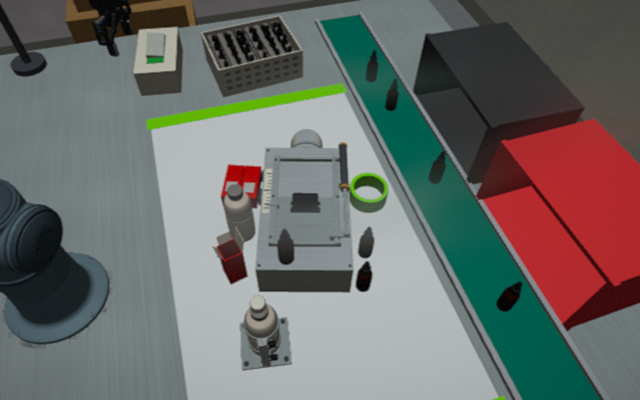

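The top view shows the box with its elbow at (230,195), the black grip at (339,216), the spray cap near (470,292), the scale strip at (305,255) and the deck bottle at (400,251). The side view shows the cap at (258,303) and the grip at (305,203).

```bash
cat > h.py <<'E'
import numpy as np,cv2
from station import *
def cloud(n,d):
    c=get_calibration(n);K=c["K"];V=c["view"]
    v,u=np.mgrid[:400,:640]; P=np.stack([(u-K[0,2])/K[0,0]*d,(v-K[1,2])/K[1,1]*d,d],-1)
    return (P-V[:3,3])@V[:3,:3]
def ray(n,u,v,z):
    c=get_calibration(n);K=c["K"];V=c["view"];R=V[:3,:3];o=-R.T@V[:3,3]
    r=R.T@np.array([(u-K[0,2])/K[0,0],(v-K[1,2])/K[1,1],1.]); return o+r*(z-o[2])/r[2]
def pix(n,p):
    c=get_calibration(n); q=c["K"]@(c["view"]@np.append(p,1))[:3]; return q[:2]/q[2]
E
python3 - <<'E'
from h import *
D={n:np.load(n+"0.npz") for n in("side","top")}
def rect(n,m,z,name):
    m=m.astype(np.uint8); k,l,s,c=cv2.connectedComponentsWithStats(m)
    i=1+np.argmax(s[1:,4]); q=np.argwhere(l==i)[:,::-1].astype(float)
    w=np.array([ray(n,u,v,z)[:2] for u,v in q],np.float32)
    r=cv2.minAreaRect(w*1000); print(n,name,s[i],"mean",w.mean(0).round(4),"rect",np.round(r[0],1),np.round(r[1],1),round(r[2],1))
    return l==i
for n in D:
    p=D[n]["p"].astype(int);d=D[n]["d"];C=cloud(n,d);z=C[...,2];ok=d>0
    v,u=np.mgrid[:400,:640]
    box=(C[...,0]>.3)&(C[...,0]<.8)&(C[...,1]>-.35)&(C[...,1]<.35)&ok
    deck=rect(n,box&(abs(z-.110)<.004),.11,"deck")
    blade=rect(n,box&(abs(z-.1135)<.02)&(p.max(-1)>60),.11,"deck+")
    g=(305,203) if n=="side" else (339,216)
    near=(abs(u-g[0])<22)&(abs(v-g[1])<26)
    rect(n,near&ok&(z>.150)&(z<.166),.159,"grip top")
    rect(n,near&(p.max(-1)<45),.159,"grip dark")
    g=(258,303) if n=="side" else (470,292)
    near=(abs(u-g[0])<22)&(abs(v-g[1])<22)
    rect(n,near&ok&(z>.192)&(z<.206),.198,"cap"); print("maxz",z[near].max())
    o=np.full(p.shape,0,np.uint8)
    sl=D[n]["p"][120:360,200:520][:,:,::-1] if n=="top" else D[n]["p"][120:380,190:400][:,:,::-1]
    cv2.imwrite(f"pics/{n}z.png",cv2.resize(sl,None,fx=2.3,fy=2.3,interpolation=cv2.INTER_CUBIC))
E
```

```text
Traceback (most recent call last):
  File "h.py", line 8, in ray
    c=get_calibration(n);K=c["K"];V=c["view"];R=V[:3,:3];o=-R.T@V[:3,3]
ValueError: time passes only in moves, steps and waits
```

```bash
sed -i 's/^from station import \*/from station import *\n_g=get_calibration\nCAL={n:_g(n) for n in ("side","top")}\nget_calibration=CAL.get/' h.py
cat > m.py <<'E'
from h import *
D={n:np.load(n+"0.npz") for n in("side","top")}
def rect(n,m,z,name):
    m=m.astype(np.uint8); k,l,s,c=cv2.connectedComponentsWithStats(m)
    if k<2: print(n,name,"none"); return
    i=1+np.argmax(s[1:,4]); q=np.argwhere(l==i)[:,::-1].astype(float)
    w=np.array([ray(n,u,v,z)[:2] for u,v in q],np.float32)
    r=cv2.minAreaRect(w*1000); print(n,name,s[i],"mean",w.mean(0).round(4),"rect",np.round(r[0],1),np.round(r[1],1),round(r[2],1))
for n in D:
    p=D[n]["p"].astype(int);d=D[n]["d"];C=cloud(n,d);z=C[...,2];ok=d>0
    v,u=np.mgrid[:400,:640]
    box=(C[...,0]>.3)&(C[...,0]<.8)&(C[...,1]>-.35)&(C[...,1]<.35)&ok
    rect(n,box&(abs(z-.110)<.004),.11,"deck")
    rect(n,box&(abs(z-.1135)<.02)&(p.max(-1)>60),.11,"deck+")
    g=(305,203) if n=="side" else (339,216)
    near=(abs(u-g[0])<22)&(abs(v-g[1])<26)
    rect(n,near&ok&(z>.150)&(z<.166),.159,"grip top")
    rect(n,near&(p.max(-1)<45),.159,"grip dark")
    g=(258,303) if n=="side" else (470,292)
    near=(abs(u-g[0])<22)&(abs(v-g[1])<22)
    rect(n,near&ok&(z>.192)&(z<.206),.198,"cap"); print("maxz",z[near].max())
    sl=D[n]["p"][120:360,200:520][:,:,::-1] if n=="top" else D[n]["p"][120:380,190:400][:,:,::-1]
    cv2.imwrite(f"pics/{n}z.png",cv2.resize(sl,None,fx=2.3,fy=2.3,interpolation=cv2.INTER_CUBIC))
E
python3 m.py
```

```text
side deck [ 256  147   98  125 3841] mean [ 0.5379 -0.0353] rect [566.8  13.5] [344.7 199.9] 73.1
side deck+ [ 256  129   98  145 9911] mean [0.5613 0.0039] rect [575.3  41.6] [411.4 199.9] 73.1
side grip top [293 193  26   8 190] mean [ 0.5617 -0.0044] rect [561.6  -5.1] [18.9 53.8] 73.7
side grip dark [294 194  23   3  39] mean [5.622e-01 2.000e-04] rect [561.7  -1. ] [ 5.4 47.3] 73.7
side cap [250 295  16  17 194] mean [ 0.4084 -0.2347] rect [ 408.3 -234.7] [27.3 26.9] 46.1
maxz 0.9723304001809527
top deck [ 236  149  192  139 5800] mean [0.5369 0.004 ] rect [565.7  16.6] [344.8 199.8] 73.2
top deck+ [  212   147   216   141 16536] mean [0.5622 0.023 ] rect [576.4  51.6] [417.8 200.2] 73.1
top grip top [332 199  14  30 249] mean [ 5.6e-01 -1.0e-04] rect [ 5.601e+02 -2.000e-01] [16.  55.8] 73.3
top grip dark [329 200  20  34 403] mean [ 5.554e-01 -5.000e-04] rect [ 5.554e+02 -5.000e-01] [23.5 61.8] 73.3
top cap [466 286  18  16 207] mean [ 0.4076 -0.2313] rect [ 407.1 -231.5] [26.7 27. ] 30.1
maxz 1.0375797125624335
```

View pics/topz.png

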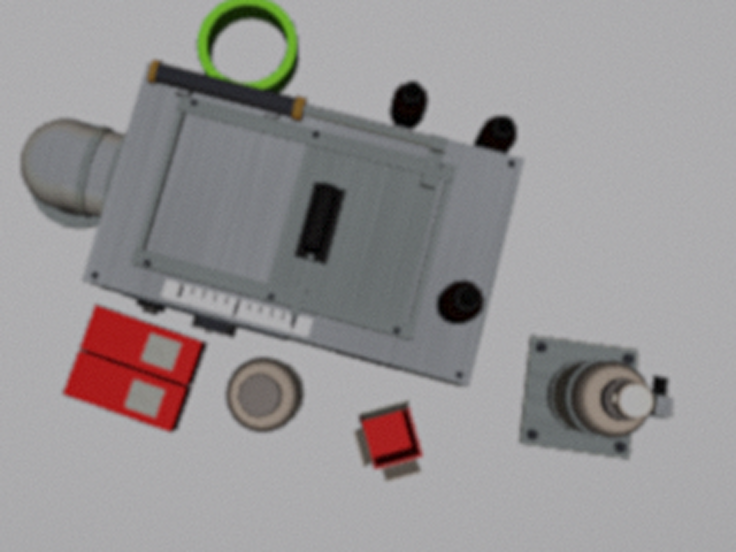

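View pics/sidez.png

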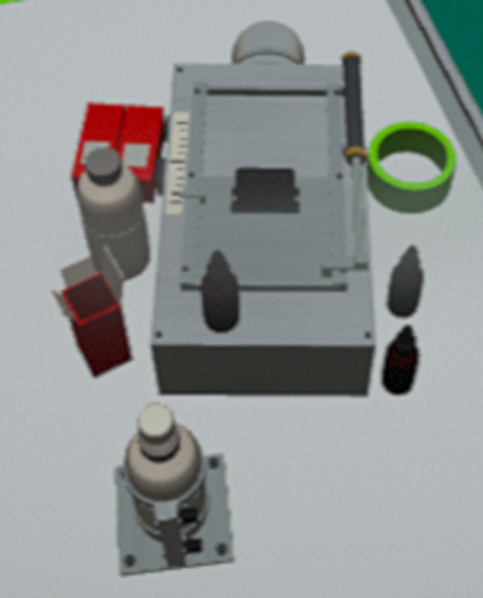

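The crops confirm the layout: in the top view the grip is shut against a scale with eleven ticks, and nothing in either view overhangs the cap. I measured:
- **Cap:** about (0.408, -0.233).
- **Grip:** about (0.561, -0.001), which matches the deck-derived (0.562, 0.000).
- **Box +y axis:** about (0.291, 0.957).

I'll raise the arm, shut the gripper and move over.

jog_arm:
  grip: [0,0,0,0,0,0,0,0]
  offset:
    - [0,0,-3]
    - [0,0,-3]
    - [0,0,-3]
    - [-2.6,-2.8,0]
    - [-2.6,-2.8,0]
    - [-2.6,-2.8,0]
    - [-2.6,-2.8,0]
    - [-2.6,-2.8,0]
  rot:
    - [0,0,-0.065]
    - [0,0,-0.064]
    - [0,0,0]
    - [0,0,0]
    - [0,0,0]
    - [0,0,0]
    - [0,0,0]
    - [0,0,0]
  squeeze: 60

```text
t: 0.77
ee_pos: [0.3203, 0.3507, 0.2899]
ee_rot: [-0.46, -3.107, 0.001]
force: [0.8, 0.2, -0.4]
width: -0.0001
grip_force: 0.0
```

jog_arm:
  grip: [0,0,0,0,0,0,0,0]
  offset:
    - [-2.6,-2.8,0]
    - [-2.6,-2.8,0]
    - [-2.6,-2.8,0]
    - [-2.6,-2.8,0]
    - [-2.6,-2.8,0]
    - [-2.6,-2.8,0]
    - [0,0,0]
    - [0,0,0]
  rot:
    - [0,0,0]
    - [0,0,0]
    - [0,0,0]
    - [0,0,0]
    - [0,0,0]
    - [0,0,0]
    - [0,0,0]
    - [0,0,0]

```text
t: 1.43
ee_pos: [0.421, 0.1447, 0.2897]
ee_rot: [-0.468, -3.105, 0.0]
force: [-0.2, 0.5, 0.0]
width: -0.0002
grip_force: 0.0
```

jog_arm:
  grip: [0,0,0,0,0,0,0,0]
  offset:
    - [-0.9,-3.3,0]
    - [-0.9,-3.3,0]
    - [-0.9,-3.3,0]
    - [-0.9,-3.3,0]
    - [-0.9,-3.3,0]
    - [-0.9,-3.3,0]
    - [-0.9,-3.3,0]
    - [-0.9,-3.3,0]
  rot:
    - [0,0,0]
    - [0,0,0]
    - [0,0,0]
    - [0,0,0]
    - [0,0,0]
    - [0,0,0]
    - [0,0,0]
    - [0,0,0]

```text
t: 2.1
ee_pos: [0.4126, -0.1271, 0.2901]
ee_rot: [-0.457, -3.108, -0.001]
force: [0.9, 0.7, -0.5]
width: 0.0001
grip_force: 0.0
```

jog_arm:
  grip: [0,0,0,0,0,0,0,0]
  offset:
    - [-0.9,-3.3,0]
    - [-0.9,-3.3,0]
    - [-0.75,-3.5,0]
    - [0,0,2]
    - [0,0,2]
    - [0,0,2]
    - [0,0,0]
    - [0,0,0]
  rot:
    - [0,0,0]
    - [0,0,0]
    - [0,0,0]
    - [0,0,0]
    - [0,0,0]
    - [0,0,0]
    - [0,0,0]
    - [0,0,0]

```text
t: 2.77
ee_pos: [0.4073, -0.2293, 0.2294]
ee_rot: [-0.458, -3.105, -0.003]
force: [-0.1, -0.2, 0.2]
width: 0.0001
grip_force: 0.0
```

```bash
python3 - <<'E'
from h import *
p,d=grab_frame("side"); cv2.imwrite("pics/a.png",cv2.resize(p[200:380,160:380][:,:,::-1],None,fx=3,fy=3)); print(readout.read_state()["ee_pos"])
E
```

```text
[ 0.40816582 -0.23007744  0.23062927]
```

View pics/a.png

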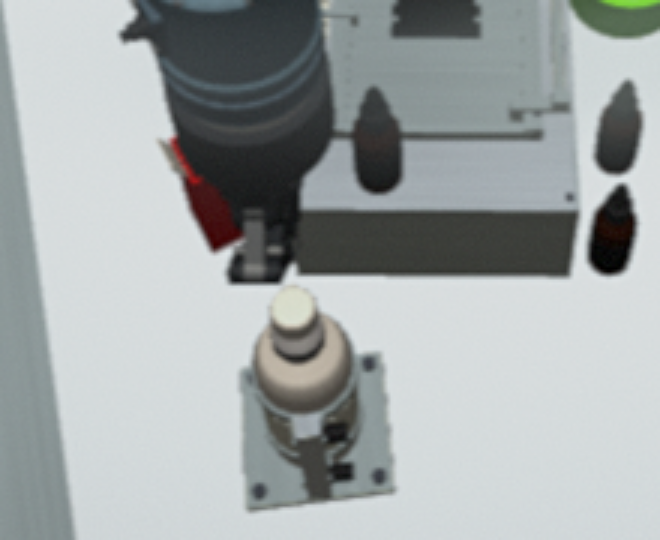

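```bash
python3 - <<'E'
from h import *
for p in ([.4080,-.2300,.2306],[.408,-.233,.198]): print([(n,pix(n,p).round(1)) for n in CAL])
E
```

```text
[('side', array([255.3, 292. ])), ('top', array([480. , 293.8]))]
[('side', array([257.3, 302. ])), ('top', array([476.5, 293.3]))]
```

```bash
python3 - <<'E'
from h import *
for n in CAL:
    p,d=grab_frame(n);C=cloud(n,d);z=C[...,2]
    near=(d>0)&(abs(C[...,0]-.408)<.07)&(abs(C[...,1]+.22)<.08)
    for a,b in((.224,.235),(.235,.245),(.245,.26),(.26,.28),(.28,.3)):
        m=near&(z>a)&(z<b)
        if m.sum()>3:
            w=C[m][:,:2]; t=(w-[.408,-.23])@np.array([[-.957,.291],[.291,.957]]).T*1000
            print(n,a,m.sum(),"toolxy mm min",t.min(0).round(),"max",t.max(0).round(),"mean",t.mean(0).round())
    m=near&(abs(z-.198)<.004); print(n,"cap",m.sum(),C[m].mean(0).round(4) if m.any() else None)
    cv2.imwrite(f"pics/b{n}.png",cv2.resize(p[240:330,400:520][:,:,::-1] if n=="top" else p[240:330,200:320][:,:,::-1],None,fx=5,fy=5,interpolation=cv2.INTER_NEAREST))
E
```

```text
side 0.26 20 toolxy mm min [-12.  -7.] max [-8.  7.] mean [-11.  -3.]
side 0.28 10 toolxy mm min [-12.  -9.] max [-7. -5.] mean [-10.  -7.]
side cap 181 [ 0.4084 -0.2337  0.1974]
top 0.26 9 toolxy mm min [7. 1.] max [11.  6.] mean [9. 5.]
top cap 36 [ 0.3984 -0.228   0.197 ]
```

View pics/bside.png

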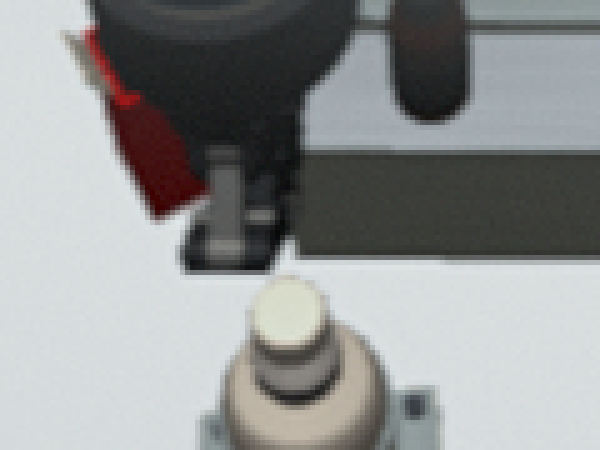

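```bash
python3 - <<'E'
from h import *
p,d=grab_frame("side");C=cloud("side",d)
for v in (272,280,286,290,292,295):
    print(v,[(u,*(C[v,u]*1000).round().astype(int)) if d[v,u]>0 else (u,) for u in range(234,264,4)])
E
```

```text
272 [(234, np.int64(379), np.int64(-75), np.int64(43)), (238, np.int64(388), np.int64(-265), np.int64(372)), (242, np.int64(393), np.int64(-266), np.int64(372)), (246, np.int64(399), np.int64(-267), np.int64(371)), (250, np.int64(404), np.int64(-272), np.int64(376)), (254, np.int64(410), np.int64(-265), np.int64(362)), (258, np.int64(416), np.int64(-251), np.int64(333)), (262, np.int64(434), np.int64(-123), np.int64(98))]
280 [(234, np.int64(375), np.int64(-76), np.int64(10)), (238, np.int64(383), np.int64(-74), np.int64(1)), (242, np.int64(391), np.int64(-250), np.int64(320)), (246, np.int64(396), np.int64(-276), np.int64(363)), (250, np.int64(402), np.int64(-269), np.int64(349)), (254, np.int64(408), np.int64(-255), np.int64(320)), (258, np.int64(414), np.int64(-255), np.int64(316)), (262, np.int64(432), np.int64(-122), np.int64(62))]
286 [(234, np.int64(372), np.int64(-85), np.int64(1)), (238, np.int64(383), np.int64(-275), np.int64(352)), (242, np.int64(389), np.int64(-279), np.int64(355)), (246, np.int64(394), np.int64(-282), np.int64(359)), (250, np.int64(400), np.int64(-281), 
[... 739 characters left out ...]
7), np.int64(353)), (246, np.int64(392), np.int64(-288), np.int64(352)), (250, np.int64(398), np.int64(-291), np.int64(355)), (254, np.int64(403), np.int64(-291), np.int64(351)), (258, np.int64(420), np.int64(-114), np.int64(-1)), (262, np.int64(428), np.int64(-115), np.int64(-5))]
295 [(234, np.int64(367), np.int64(-107), np.int64(0)), (238, np.int64(376), np.int64(-109), np.int64(1)), (242, np.int64(384), np.int64(-113), np.int64(2)), (246, np.int64(393), np.int64(-115), np.int64(1)), (250, np.int64(401), np.int64(-116), np.int64(-1)), (254, np.int64(410), np.int64(-118), np.int64(-1)), (258, np.int64(412), np.int64(-217), np.int64(192)), (262, np.int64(427), np.int64(-123), np.int64(-2))]
```

View pics/btop.png

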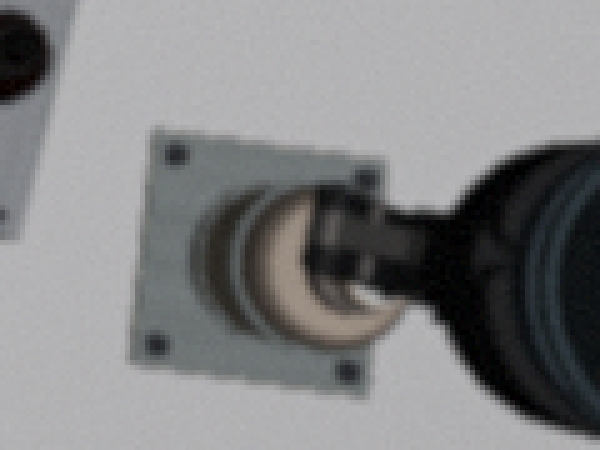

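The side and top crops show the gripper knuckle hiding the tip, with a cap crescent at top pixel ~(476,299), which fits the tip being over the cap. Pressing now.

jog_arm:
  grip: [0,0,0,0,0,0,0,0]
  offset:
    - [-0.1,-0.3,1]
    - [0,0,1]
    - [0,0,0.8]
    - [0,0,0.4]
    - [0,0,0.4]
    - [0,0,0.2]
    - [0,0,0]
    - [0,0,0]
  rot:
    - [0,0,0]
    - [0,0,0]
    - [0,0,0]
    - [0,0,0]
    - [0,0,0]
    - [0,0,0]
    - [0,0,0]
    - [0,0,0]

```text
t: 3.63
ee_pos: [0.408, -0.2344, 0.1923]
ee_rot: [0.461, 3.107, 0.0]
force: [-0.1, 0.2, 1.1]
width: 0.0001
grip_force: 0.0
```

jog_arm:
  grip: [0,0,0]
  offset:
    - [0,0,0.2]
    - [0,0,0]
    - [0,0,0]
  rot:
    - [0,0,0]
    - [0,0,0]
    - [0,0,0]

```text
t: 3.88
ee_pos: [0.408, -0.2344, 0.1903]
ee_rot: [0.461, 3.107, 0.0]
force: [0.1, 0.4, -0.6]
width: -0.0004
grip_force: 0.0
```

jog_arm:
  grip: [0,0,0]
  offset:
    - [0,0,0.2]
    - [0,0,0]
    - [0,0,0]
  rot:
    - [0,0,0]
    - [0,0,0]
    - [0,0,0]

```text
t: 4.13
ee_pos: [0.4079, -0.2343, 0.1881]
ee_rot: [-0.461, -3.107, -0.0]
force: [0.5, 0.1, 0.1]
width: -0.0001
grip_force: 0.0
```

No contact force shows up at z = 0.188, so I'll look before pushing further.

```bash
python3 - <<'E'
from h import *
F=[readout.read_state()["force"].round(2)]
o=[]
for n,(a,b) in (("side",(230,200)),("top",(240,410))):
    p,d=grab_frame(n);C=cloud(n,d);F.append(readout.read_state()["force"].round(2))
    o.append(cv2.resize(p[a:a+100,b:b+100][:,:,::-1],None,fx=4,fy=4,interpolation=cv2.INTER_CUBIC))
    m=(d>0)&(np.hypot(C[...,0]-.408,C[...,1]+.234)<.03)&(C[...,2]>.17)&(p.min(-1)>120)
    print(n,m.sum(),C[m].mean(0).round(4),np.percentile(C[m][:,2],[5,50,95]).round(4))
cv2.imwrite("pics/c.png",np.hstack(o)); print(F)
E
```

```text
side 58 [ 0.4151 -0.2385  0.1999] [0.1948 0.1971 0.2268]
top 11 [ 0.3964 -0.2304  0.1958] [0.1936 0.1958 0.1984]
[array([0.48, 0.13, 0.06]), array([ 0.33,  0.11, -0.55]), array([0.27, 0.04, 0.14])]
```

View pics/c.png

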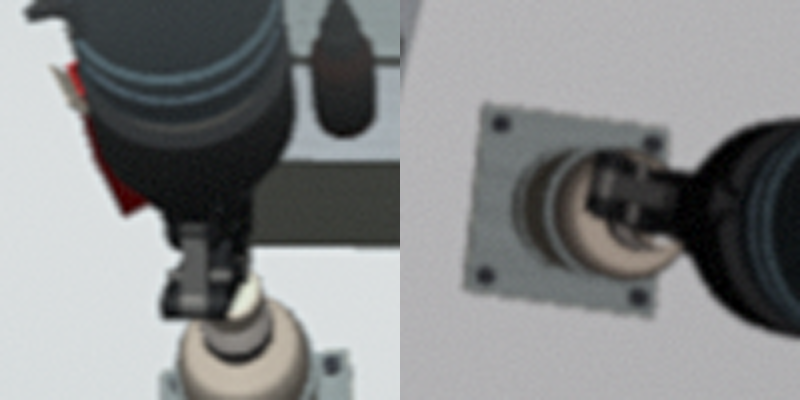

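```bash
python3 - <<'E'
from h import *
s=readout.read_state()["ee_pos"];print(s,pix("side",s),pix("top",s))
A=np.array([[-.957,.291],[.291,.957]])
for n,(r,c) in (("side",((284,316,2),(238,272,2))),("top",((276,306,2),(458,496,2)))):
    p,d=grab_frame(n);C=cloud(n,d)
    print(n,"cols",list(range(*c)))
    for v in range(*r):
        print(v," ".join(f"{C[v,u,2]*1000:4.0f}/{p[v,u].max():<3d}" if d[v,u]>0 else "  --/%-3d"%p[v,u].max() for u in range(*c)))
    g=(p.max(-1)<75)&(d>0)&(C[...,2]>.18)&(C[...,2]<.27)&(np.hypot(C[...,0]-s[0],C[...,1]-s[1])<.05)
    t=(C[g][:,:2]-s[:2])@A.T*1000; z=C[g][:,2]*1000
    i=np.argsort(z)[:25]; print([(int(a),int(b),int(q)) for (a,b),q in zip(t[i],z[i])])
E
```

```text
[ 0.40797726 -0.23437867  0.18818998] [257.88794446 305.08326515] [475.71743515 293.19927277]
side cols [238, 240, 242, 244, 246, 248, 250, 252, 254, 256, 258, 260, 262, 264, 266, 268, 270]
284   -2/229   -1/128  339/13   342/17   342/13   344/17   341/17   341/23   341/21   331/20   306/23   304/14   304/27    43/59    44/62    46/63    48/62 
286   -1/226   -1/189  335/40   336/33   333/59   332/61   332/53   337/29   336/23   329/20   304/26   295/16   297/26    33/59    33/62    37/62    37/64 
288   -0/225    3/190  330/46   334/33   328/51   329/50   329/47   334/28   332/25   325/16   286/16   287/15   287/34    25/65    25/63    28/61    28/62 
290    1/225   -3/222  327/90   330/23   325/84   325/87   325/78   330/28   329/21   272/38   276/21   277/23   267/46    15/56    19/53    20/54    16/55 
292    2/224   -1/226    2/200  323/124  324/90   325/92   324/89   327/33   273/36   273/44   267/15   267/15   241/115    0/214   -0/219   -1/219   -2/218
294   -1/224    1/223    1/227   -5/222  322/109  321/90   320/90   314/47   274/45   275/39   262/28   246/50   239/117    2
[... 4216 characters left out ...]
146/149  156/94   169/77   168/81   185/73   198/107  198/148  195/152  198/109  270/42   354/8    365/2    378/3    385/11   394/25   394/36   393/28 
302  141/141  145/154  141/153  143/151  147/130  153/97   168/102  167/104  165/124  145/142  142/135  129/76   353/16   363/7    373/11   381/7    393/20   394/36   391/29 
304  137/107  137/139  143/153  142/155  144/159  144/154  145/154  143/151  141/153  141/135  137/118    1/154    4/103  361/15   371/1    378/3    389/17   393/31   394/34 
[(10, 11, 182), (13, 6, 184), (11, 10, 185), (12, 9, 189), (9, 11, 190), (11, 10, 193), (10, 9, 195), (8, 5, 223), (10, 5, 230), (7, 7, 230), (8, 6, 232), (9, 13, 263), (11, 13, 265), (12, 30, 268)]
```

The depth data shows the finger edge about 10 mm or more above the cap, and laterally it's right over it. So the shut fingertips end short of the nominal TCP. I'll carry on down slowly and watch the force.

jog_arm:
  grip: [0,0,0,0]
  offset:
    - [0,0,0.2]
    - [0,0,0.2]
    - [0,0,0]
    - [0,0,0]
  rot:
    - [0,0,0]
    - [0,0,0]
    - [0,0,0]
    - [0,0,0]

```text
t: 4.67
ee_pos: [0.4078, -0.2343, 0.1839]
ee_rot: [-0.461, -3.107, -0.001]
force: [-0.5, 0.0, -0.0]
width: 0.0005
grip_force: 0.0
```

jog_arm:
  grip: [0,0,0,0]
  offset:
    - [0,0,0.2]
    - [0,0,0.1]
    - [0,0,0]
    - [0,0,0]
  rot:
    - [0,0,0]
    - [0,0,0]
    - [0,0,0]
    - [0,0,0]

```text
t: 5.0
ee_pos: [0.4079, -0.2343, 0.1811]
ee_rot: [-0.461, -3.107, -0.0]
force: [-0.5, 0.4, 0.6]
width: -0.0001
grip_force: 0.0
```

jog_arm:
  grip: [0,0,0,0]
  offset:
    - [0,0,0.2]
    - [0,0,0.1]
    - [0,0,0]
    - [0,0,0]
  rot:
    - [0,0,0]
    - [0,0,0]
    - [0,0,0]
    - [0,0,0]

```text
t: 5.33
ee_pos: [0.4079, -0.2343, 0.1781]
ee_rot: [-0.461, -3.107, -0.0]
force: [0.2, -0.5, 0.1]
width: 0.0003
grip_force: 0.0
```

```bash
cat > tip.py <<'E'
from h import *
s=readout.read_state()["ee_pos"];F=[]
A=np.array([[-.957,.291],[.291,.957]])
for n,a in (("side",(290,314,258,268)),("top",(292,304,466,484))):
    p,d=grab_frame(n);C=cloud(n,d);F.append(readout.read_state()["force"][2].round(2))
    for v in range(a[0],a[1]): print(v," ".join(f"{C[v,u,2]*1000:4.0f}/{p[v,u].max():<3d}" for u in range(a[2],a[3],1 if n=="side" else 2)))
    m=(d>0)&(np.hypot(C[...,0]-.408,C[...,1]+.234)<.016)&(abs(C[...,2]-.195)<.01)&(p.min(-1)>150)
    print(n,"cap",m.sum(),np.median(C[m][:,2]) if m.any() else None)
print(s,F)
E
python3 tip.py
```

```text
290  297/23   278/22   280/15   280/10   280/17   281/38    19/53    15/54    19/55    19/53 
291  276/21   276/14   275/15   275/23   276/55   276/97    13/118   10/119   14/118   14/117
292  269/24   271/11   272/14   272/44   255/111   -2/179    1/216    3/218   -3/217   -1/218
293  972/22   265/13   266/13   263/45   255/117  225/190   -3/231    0/231    4/229   -2/231
294  259/25   264/14   263/13   265/31   248/98   223/181    0/228   -0/227    2/226   -1/224
295  260/22   255/15   259/12   258/20   238/82   222/174   -2/224   -2/227    1/224    0/224
296  257/21   252/20   251/25   253/38   236/86   223/173    3/225    1/227   -2/224    1/223
297  259/24   243/31   232/45   236/51   232/96   219/176    2/223  972/227   -2/225    0/224
298  266/32   267/31   266/33   230/52   230/91   217/157  199/205    0/222   -1/224    1/223
299  273/32   271/30   275/34   257/47   230/89   218/151  198/181    3/200   -2/222    3/225
300  279/38   279/27   272/33   263/51   224/100  215/165  198/190  196/200   -1/223    2/224
301  295/50   282/26   267/35   265/58   219/118  214/176  197/188
[... 1599 characters left out ...]
/10   360/3  
297 1038/76   257/31   276/19   272/22   262/23   311/15   326/1    347/2    358/3  
298  167/91   185/56   264/37   263/69   264/60   219/28   261/12   347/0    355/5  
299  166/89   166/71   194/63   195/112  198/121  218/71   263/31   346/3    358/7  
300  166/77   168/83   186/71   197/113  196/148  198/126  224/76   346/12   357/2  
301  160/94   168/79   165/79   188/91   199/138  196/142  195/109  344/14   356/8  
302  146/125  159/97   164/104  165/105  167/124  144/139  138/119  345/20   355/2  
303  145/151  145/134  145/137  145/139  143/139  137/146  141/116  342/43   352/8  
top cap 0 None
[ 0.40787244 -0.23431199  0.1780598 ] [np.float64(-0.15), np.float64(-0.61)]
```

jog_arm:
  grip: [0,0,0,0,0]
  offset:
    - [0,0,0.2]
    - [0,0,0.2]
    - [0,0,0.2]
    - [0,0,0]
    - [0,0,0]
  rot:
    - [0,0,0]
    - [0,0,0]
    - [0,0,0]
    - [0,0,0]
    - [0,0,0]

```text
t: 5.85
ee_pos: [0.4078, -0.2343, 0.1719]
ee_rot: [-0.461, -3.107, -0.0]
force: [0.1, -0.6, 0.4]
width: -0.0003
grip_force: 0.0
```

jog_arm:
  grip: [0,0,0,0]
  offset:
    - [0,0,0.2]
    - [0,0,0.1]
    - [0,0,0]
    - [0,0,0]
  rot:
    - [0,0,0]
    - [0,0,0]
    - [0,0,0]
    - [0,0,0]

```text
t: 6.18
ee_pos: [0.4079, -0.2343, 0.1691]
ee_rot: [-0.461, -3.107, -0.0]
force: [0.5, 0.7, -0.8]
width: -0.0001
grip_force: 0.0
```

```bash
python3 tip.py | grep -v "^29[0-3]"
```

```text
294  265/13   265/13   265/13   264/14   264/60   263/144   -1/204   -2/228    1/226   -3/224
295  251/23   262/17   261/12   258/20   249/80   243/165   -3/218   -2/227    1/225   -2/224
296  254/32   253/22   255/10   256/13   245/67   245/151    3/212    1/226    2/224    2/223
297  254/32   249/12   251/12   251/12   243/66   221/144    2/204   -2/227   -1/225    0/224
298  256/30   245/16   246/18   246/23   245/61   216/134  195/192    0/222    4/225    1/224
299  255/26   240/20   226/37   226/42   226/65   217/120  198/164    2/200   -1/223   -2/224
300  256/28   256/28   256/34   255/46   223/70   216/123  197/164  196/197    1/225   -0/226
301  262/32   260/27   261/31   254/41   218/76   215/130  199/162  196/190   -1/221   -3/225
302  266/45   268/34   266/23   254/38   251/86   214/154  198/174  195/171   -0/206    1/225
303  286/72   271/42   268/25   252/35   254/84   210/158  198/170  195/152   -1/186    0/218
304  287/86   274/40   266/17   252/34   251/85   207/147  200/152  195/122  185/149  139/183
305  286/54   279/20   264/37   250/86   250/123  202/146  194/128
[... 1050 characters left out ...]
48/6    359/12 
297  167/65   257/25   263/22   258/35   202/28   311/10   338/9    347/0    357/10 
298  169/85   253/49   252/42   254/88   205/54   249/14   337/1    347/3    358/5  
299  168/90   167/67   193/72   197/129  208/102  247/52   338/12   349/7    355/7  
300  164/80   166/80   184/75   196/123  197/134  197/99   336/25   345/0    356/8  
301  163/91   166/83   168/79   191/93   197/127  200/117  334/31   344/7    355/2  
302  147/128  156/95   169/104  168/102  167/126  143/126  331/46   344/5    351/6  
303  144/151  145/135  145/137  146/136  145/140  141/136  138/66   341/8    352/7  
top cap 0 None
[ 0.40790913 -0.23434998  0.16908199] [np.float64(-0.59), np.float64(0.7)]
```

```bash
python3 - <<'E'
from h import *
o=[]
for n,(a,b) in (("side",(262,225)),("top",(262,445))):
    p,d=grab_frame(n); q=p[a:a+60,b:b+66][:,:,::-1].astype(float)
    q=(255*(q/255)**.45).astype(np.uint8)
    o.append(cv2.resize(q,(396,360),interpolation=cv2.INTER_CUBIC))
cv2.imwrite("pics/d.png",np.hstack(o))
print(readout.read_state())
E
```

```text
{'t': 6.3833, 'q': array([-6.56477372e-01,  1.79575063e-01, -2.67985894e-01,  1.12312117e+00,
        9.16122056e-05, -3.61696475e-01]), 'joint_velocities': array([-0.00169305, -0.00071684, -0.0004579 , -0.00167856, -0.00073191,
        0.0019934 ]), 'joint_torque': array([-4.17037950e-05, -3.56185806e+01,  2.62471873e+01,  1.21622626e-03,
        6.44128249e-05, -2.20279304e-06]), 'ee_pos': array([ 0.40802089, -0.2344213 ,  0.16923858]), 'ee_rot': array([4.61344849e-01, 3.10738769e+00, 3.82272963e-05]), 'force': array([-0.76882046, -0.15916769,  0.80067125]), 'moment': array([0.01682316, 0.04468376, 0.05309145]), 'grip_force': 0.0, 'width': 0.0001528757337804935}
```

View pics/d.png

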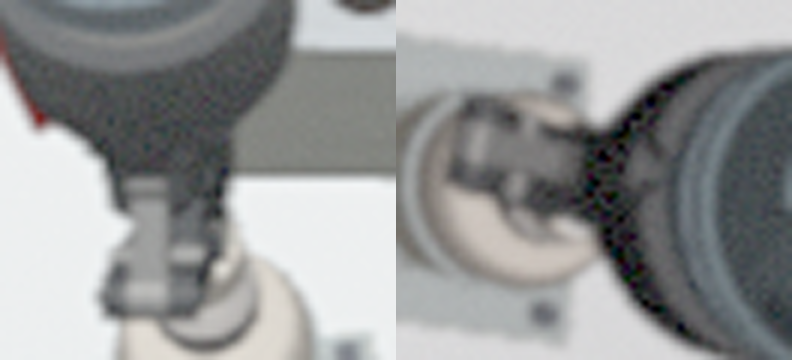

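The dark gripper hides most of the cap, and the cap's right rim shows at side pixel ~(264,304), unmoved at z ≈ 0.197. Over three poses the finger edge has consistently been about 33 mm above the reported TCP, so contact should be just below. I'll continue in small guarded steps.

jog_arm:
  grip: [0,0,0,0]
  offset:
    - [0,0,0.2]
    - [0,0,0.1]
    - [0,0,0]
    - [0,0,0]
  rot:
    - [0,0,0]
    - [0,0,0]
    - [0,0,0]
    - [0,0,0]

```text
t: 6.72
ee_pos: [0.4082, -0.2345, 0.1664]
ee_rot: [0.461, 3.107, -0.0]
force: [-0.6, -0.8, 1.8]
width: -0.0002
grip_force: 0.8
```

jog_arm:
  grip: [0,0,0,0]
  offset:
    - [0,0,0.2]
    - [0,0,0.1]
    - [0,0,0]
    - [0,0,0]
  rot:
    - [0,0,0]
    - [0,0,0]
    - [0,0,0]
    - [0,0,0]

```text
t: 7.05
ee_pos: [0.4082, -0.2346, 0.1634]
ee_rot: [0.461, 3.107, -0.0]
force: [0.2, 0.0, 2.7]
width: -0.0
grip_force: 1.5
```

Contact came at TCP z ≈ 0.167, as predicted. Pressing to the stop.

jog_arm:
  grip: [0,0,0,0]
  offset:
    - [0,0,0.2]
    - [0,0,0.1]
    - [0,0,0]
    - [0,0,0]
  rot:
    - [0,0,0]
    - [0,0,0]
    - [0,0,0]
    - [0,0,0]

```text
t: 7.38
ee_pos: [0.4082, -0.2346, 0.1603]
ee_rot: [0.461, 3.107, -0.0]
force: [-0.1, -0.2, 5.4]
width: -0.0
grip_force: 2.2
```

jog_arm:
  grip: [0,0,0,0]
  offset:
    - [0,0,0.1]
    - [0,0,0]
    - [0,0,0]
    - [0,0,0]
  rot:
    - [0,0,0]
    - [0,0,0]
    - [0,0,0]
    - [0,0,0]

```text
t: 7.72
ee_pos: [0.4082, -0.2346, 0.1599]
ee_rot: [0.461, 3.107, -0.001]
force: [-0.9, 0.4, 8.4]
width: -0.0005
grip_force: 4.0
```

jog_arm:
  grip: [0,0,0,0,0,0,0,0]
  offset:
    - [0,0,0.1]
    - [0,0,0]
    - [0,0,-0.5]
    - [0,0,-1]
    - [0,0,-2]
    - [0,0,-2.5]
    - [0,0,-3]
    - [0,0,-3]
  rot:
    - [0,0,0]
    - [0,0,0]
    - [0,0,0]
    - [0,0,0]
    - [0,0,0]
    - [0,0,0]
    - [0,0,0]
    - [0,0,0]

```text
t: 8.38
ee_pos: [0.4068, -0.2334, 0.2781]
ee_rot: [-0.461, -3.104, -0.003]
force: [1.5, -0.3, -0.3]
width: -0.0003
grip_force: 0.0
```

jog_arm:
  grip: [0,0,0,0.5,1,1,1,1]
  offset:
    - [-1,3.35,0]
    - [-1,3.35,0]
    - [-1,3.35,0]
    - [-1,3.35,0]
    - [-1,3.35,0]
    - [-1,3.35,0]
    - [-0.9,3.35,0]
    - [-0.9,3.35,0]
  rot:
    - [0,0,0]
    - [0,0,0]
    - [0,0,0]
    - [0,0,0]
    - [0,0,0]
    - [0,0,0]
    - [0,0,0]
    - [0,0,0]

```text
t: 9.05
ee_pos: [0.5604, 0.0011, 0.2771]
ee_rot: [-0.461, -3.105, 0.0]
force: [0.4, -0.1, 0.1]
width: 0.0606
grip_force: 0.0
```

jog_arm:
  grip: [1,1,1,1]
  offset:
    - [0,0,0]
    - [0,0,0]
    - [0,0,0]
    - [0,0,0]
  rot:
    - [0,0,0]
    - [0,0,0]
    - [0,0,0]
    - [0,0,0]

```text
t: 9.38
ee_pos: [0.5597, -0.0015, 0.2778]
ee_rot: [-0.463, -3.106, 0.001]
force: [-0.2, 0.1, 0.1]
width: 0.0851
grip_force: 0.0
```

```bash
cat > grip.py <<'E'
from h import *
s=readout.read_state()["ee_pos"];print(s)
A=np.array([[-.957,.291],[.291,.957]])
for n in CAL:
    p,d=grab_frame(n);C=cloud(n,d)
    t=(C[...,:2]-s[:2])@A.T*1000;z=(C[...,2]-s[2])*1000
    g=(d>0)&(abs(t[...,0])<14)&(abs(t[...,1])<70)&(C[...,2]>.17)&(z<110)
    for a in range(-20,110,8):
        m=g&(z>=a)&(z<a+8)
        if m.any(): 
            y=t[m][:,1]; print(n,"z-TCP",a,m.sum(),"y-",np.percentile(y[y<0],[0,50,100]).round() if (y<0).any() else "","y+",np.percentile(y[y>=0],[0,50,100]).round() if (y>=0).any() else "","x",t[m][:,0].min().round(),t[m][:,0].max().round())
    if n=="side":
        m=(d>0)&(abs(C[...,2]-.198)<.004)&(np.hypot(C[...,0]-.408,C[...,1]+.233)<.02); print("cap z",m.sum(),C[m].mean(0).round(4))
        m=(d>0)&(abs(C[...,2]-.159)<.004)&(np.hypot(C[...,0]-.561,C[...,1]+.001)<.08)&(p.max(-1)<90); print("grip top",m.sum(),C[m].mean(0).round(4) if m.any() else "")
E
python3 grip.py
```

```text
[ 0.55965237 -0.00145694  0.27780876]
side z-TCP 44 11 y- [-53. -49. -48.] y+  x -10.0 10.0
side z-TCP 52 34 y- [-58. -54. -48.] y+  x -10.0 10.0
side z-TCP 60 34 y- [-59. -56. -48.] y+  x -10.0 9.0
side z-TCP 68 17 y- [-58. -56. -55.] y+  x -7.0 6.0
side z-TCP 84 4 y- [-56. -52. -49.] y+  x -14.0 12.0
side z-TCP 92 35 y- [-70. -58. -53.] y+  x -14.0 12.0
side z-TCP 100 19 y- [-70. -67. -40.] y+  x -13.0 7.0
side z-TCP 108 3 y- [-43. -41. -41.] y+  x -13.0 14.0
cap z 175 [ 0.4085 -0.234   0.1975]
grip top 148 [ 0.5622 -0.0022  0.1583]
```

The cap is back up at z = 0.1975. The open fingertips sit about 45 mm above the reported TCP, and about 32 mm when shut, so I'll set the heights accordingly. Descending over the grip.

jog_arm:
  grip: [1,1,1,1,1,1,1,1]
  offset:
    - [-0.1,0.1,2.5]
    - [0,0,2.5]
    - [0,0,2.5]
    - [0,0,2.5]
    - [0,0,2.5]
    - [0,0,2.5]
    - [0,0,1.5]
    - [0,0,0]
  rot:
    - [0,0,0]
    - [0,0,0]
    - [0,0,0]
    - [0,0,0]
    - [0,0,0]
    - [0,0,0]
    - [0,0,0]
    - [0,0,0]

```text
t: 10.15
ee_pos: [0.5582, -0.0006, 0.1097]
ee_rot: [-0.463, -3.1, 0.0]
force: [-1.2, -0.2, -0.9]
width: 0.0854
grip_force: 0.0
```

```bash
sed -i 's/>.17)&/>.118)\&/' grip.py; python3 grip.py
```

```text
[ 0.55819416 -0.00057059  0.10965977]
side z-TCP 36 3 y- [-7. -6. -5.] y+  x 14.0 14.0
side z-TCP 44 11 y- [-51. -49.  -1.] y+  x -10.0 14.0
side z-TCP 52 18 y- [-57. -55. -48.] y+  x -10.0 8.0
side z-TCP 60 12 y- [-58. -56. -50.] y+  x -8.0 4.0
side z-TCP 68 2 y- [-58. -58. -58.] y+  x -4.0 -2.0
side z-TCP 84 4 y- [-55. -52. -49.] y+  x -8.0 12.0
side z-TCP 92 13 y- [-70. -61. -59.] y+  x -7.0 11.0
side z-TCP 100 21 y- [-70. -67. -42.] y+  x -8.0 14.0
side z-TCP 108 1 y- [-43. -43. -43.] y+  x 12.0 12.0
cap z 176 [ 0.4086 -0.2338  0.1975]
grip top 70 [ 0.562  -0.008   0.1583]
```

jog_arm:
  grip: [1,1,1,1]
  offset:
    - [-0.1,0,1]
    - [0,0,0.7]
    - [0,0,0.4]
    - [0,0,0]
  rot:
    - [0,0,0]
    - [0,0,0]
    - [0,0,0]
    - [0,0,0]

```text
t: 10.58
ee_pos: [0.5621, -0.0002, 0.0914]
ee_rot: [-0.461, -3.106, -0.0]
force: [0.1, -0.1, -0.1]
width: 0.0853
grip_force: 0.0
```

jog_arm:
  grip: [0.5,0.4,0.3,0.2,0.1,0,0,0]
  offset:
    - [0,0,0]
    - [0,0,0]
    - [0,0,0]
    - [0,0,0]
    - [0,0,0]
    - [0,0,0]
    - [0,0,0]
    - [0,0,0]
  rot:
    - [0,0,0]
    - [0,0,0]
    - [0,0,0]
    - [0,0,0]
    - [0,0,0]
    - [0,0,0]
    - [0,0,0]
    - [0,0,0]
  squeeze: 50

```text
t: 11.25
ee_pos: [0.563, 0.0002, 0.0925]
ee_rot: [0.461, 3.107, 0.001]
force: [0.6, 1.9, 2.4]
width: 0.0157
grip_force: 49.9
```

jog_arm:
  grip: [0,0,0,0,0,0,0,0]
  offset:
    - [0,0.4,0]
    - [0,0.6,0]
    - [0,0.8,0]
    - [0,0.8,0]
    - [0,0.8,0]
    - [0,0.8,0]
    - [0,0.5,0]
    - [0,0.2,0]
  rot:
    - [0,0,0]
    - [0,0,0]
    - [0,0,0]
    - [0,0,0]
    - [0,0,0]
    - [0,0,0]
    - [0,0,0]
    - [0,0,0]

```text
t: 11.92
ee_pos: [0.5769, 0.046, 0.0925]
ee_rot: [0.462, 3.107, -0.005]
force: [-2.3, -7.8, 4.5]
width: 0.0155
grip_force: 50.2
```

```bash
python3 - <<'E'
from h import *
A=np.array([[-.957,.291],[.291,.957]])
p,d=grab_frame("side");q,_=grab_frame("top"); s=readout.read_state()
print(s["ee_pos"],((s["ee_pos"]-[.563,.0002,0])[:2]@A.T*1000).round(1),s["force"].round(1))
# ticks / pointer along strip, box frame
ex=np.array([.957,-.291]);ey=np.array([.291,.957]);o=np.array([.5677,.0195])
for n,im in (("side",p),("top",q)):
    for x in (-.098,-.094,-.090,-.086,-.082,-.078):
        ys=np.arange(-.09,.11,.002)
        P=np.array([pix(n,np.append(o+x*ex+y*ey,.1105)) for y in ys]).astype(np.float32)
        g=cv2.remap(cv2.cvtColor(im,cv2.COLOR_RGB2GRAY),P[:,:1],P[:,1:],cv2.INTER_LINEAR).ravel()
        print(n,x,"dark at",[(int(round(ys[i]*1000)),int(g[i])) for i in range(1,99) if g[i]<g[i-1] and g[i]<=g[i+1] and g[i]<np.median(g[max(0,i-5):i+6])-15])
sl=p[150:240,240:330][:,:,::-1]; sl2=q[210:300,250:340][:,:,::-1]
cv2.imwrite("pics/e.png",np.hstack([cv2.resize(a,(400,400),interpolation=cv2.INTER_CUBIC) for a in(sl,sl2)]))
E
```

```text
[0.57680607 0.04586531 0.09250911] [ 0.1 47.7] [-3.1 -5.9  4.7]
side -0.098 dark at [(30, 132)]
side -0.094 dark at [(30, 129)]
side -0.09 dark at [(-20, 145), (30, 117), (40, 126), (80, 144)]
side -0.086 dark at [(-20, 140), (-10, 157), (2, 157), (10, 157), (30, 117), (38, 116), (60, 163), (80, 135)]
side -0.082 dark at [(-20, 150), (-10, 146), (10, 149), (36, 117), (60, 155), (80, 148)]
side -0.078 dark at [(36, 114)]
top -0.098 dark at []
top -0.094 dark at []
top -0.09 dark at []
top -0.086 dark at []
top -0.082 dark at []
top -0.078 dark at []
```

View pics/e.png

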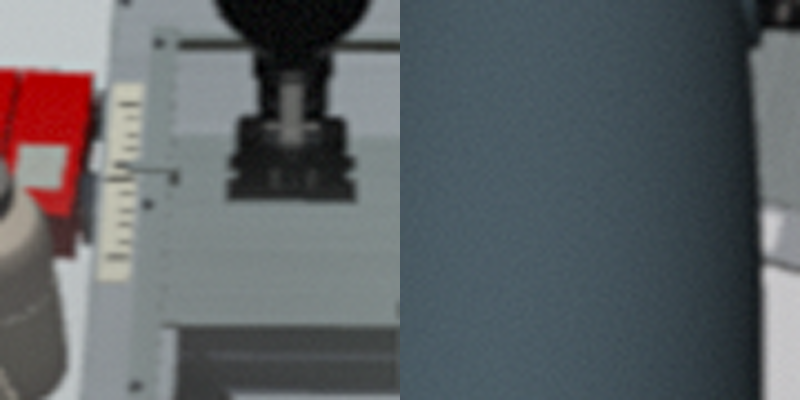

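The crop shows the pointer at about (263,187), slightly past the half tick at (267,190). The pointer sits above the deck, so I'll calibrate that parallax against the shut picture.

```bash
cat > ptr.py <<'E'
from h import *
ex=np.array([.957,-.291]);ey=np.array([.291,.957]);o=np.array([.5677,.0195])
now,_=grab_frame("side")
for h in (.1105,.116,.12):
  for name,im in (("shut",np.load("side0.npz")["p"]),("now",now)):
    for x in (-.082,-.078,-.074,-.068):
        ys=np.arange(-.06,.10,.001)
        P=np.array([pix("side",np.append(o+x*ex+y*ey,h)) for y in ys]).astype(np.float32)
        g=cv2.remap(cv2.cvtColor(im,cv2.COLOR_RGB2GRAY),P[:,:1],P[:,1:],cv2.INTER_CUBIC).ravel().astype(float)
        b=np.array([np.median(g[max(0,i-9):i+10]) for i in range(len(g))]); w=np.clip(b-g-12,0,None)
        i=np.argmax(w); k=slice(max(0,i-5),i+6); print(h,name,x,(ys[k]@w[k]/max(w[k].sum(),1e-9)*1000).round(1),w[i].round())
E
python3 ptr.py
```

```text
0.1105 shut -0.082 30.4 24.0
0.1105 shut -0.078 -12.6 11.0
0.1105 shut -0.074 13.9 33.0
0.1105 shut -0.068 -12.9 9.0
0.1105 now -0.082 81.0 25.0
0.1105 now -0.078 36.4 15.0
0.1105 now -0.074 13.8 34.0
0.1105 now -0.068 35.7 15.0
0.116 shut -0.082 26.2 31.0
0.116 shut -0.078 -16.5 12.0
0.116 shut -0.074 9.7 28.0
0.116 shut -0.068 -16.9 8.0
0.116 now -0.082 76.3 28.0
0.116 now -0.078 32.0 15.0
0.116 now -0.074 9.6 29.0
0.116 now -0.068 31.5 14.0
0.12 shut -0.082 23.1 35.0
0.12 shut -0.078 -19.3 13.0
0.12 shut -0.074 6.7 25.0
0.12 shut -0.068 -19.8 9.0
0.12 now -0.082 73.0 33.0
0.12 now -0.078 28.8 16.0
0.12 now -0.074 6.6 26.0
0.12 now -0.068 28.3 14.0
```

The pointer has moved about 48.5 mm since shut, and the arm reads 47.7 mm. I'll nudge it about 1.7 mm further.

jog_arm:
  grip: [0,0,0,0,0]
  offset:
    - [0,0.17,0]
    - [0,0,0]
    - [0,0,0]
    - [0,0,0]
    - [0,0,0]
  rot:
    - [0,0,0]
    - [0,0,0]
    - [0,0,0]
    - [0,0,0]
    - [0,0,0]

```text
t: 12.48
ee_pos: [0.5772, 0.047, 0.0925]
ee_rot: [0.463, 3.107, -0.005]
force: [-2.5, -6.5, 4.6]
width: 0.0154
grip_force: 50.3
```

```bash
python3 ptr.py | grep "^0.12 now"; python3 grip.py | grep "cap z"; python3 - <<'E'
from h import *
s=readout.read_state();print(s["t"],s["ee_pos"],(s["ee_pos"]-[.563,.0002,0])[:2]@[.291,.957],s["force"],s["joint_velocities"].round(3))
a=np.load("side0.npz")["p"].astype(int);b=grab_frame("side")[0].astype(int)
for k,(u,v) in dict(deckb=(286,247),a=(366,242),b=(364,276),refill=(239,212),up=(232,260),tape=(369,188)).items():
    print(k,abs(a-b)[v-15:v+16,u-10:u+11].mean().round(1))
E
```

```text
0.12 now -0.082 73.0 34.0
0.12 now -0.078 28.7 17.0
0.12 now -0.074 6.6 26.0
0.12 now -0.068 0.0 0.0
cap z 181 [ 0.4085 -0.2341  0.1975]
12.6333 [0.57715672 0.04703478 0.09253573] 0.048940491683150664 [-2.46726281 -6.45008081  5.28417918] [ 0.001  0.002 -0.    -0.    -0.    -0.001]
deckb 8.5
a 5.8
b 6.0
refill 5.1
up 3.5
tape 5.9
```

jog_arm:
  grip: [0,0,0,0,0,0]
  offset:
    - [0,0.12,0]
    - [0,0,0]
    - [0,0,0]
    - [0,0,0]
    - [0,0,0]
    - [0,0,0]
  rot:
    - [0,0,0]
    - [0,0,0]
    - [0,0,0]
    - [0,0,0]
    - [0,0,0]
    - [0,0,0]

```text
t: 13.18
ee_pos: [0.5775, 0.0481, 0.0925]
ee_rot: [-0.463, -3.107, 0.005]
force: [-4.2, -6.0, 5.0]
width: 0.0154
grip_force: 50.3
```

```bash
cat > ptr2.py <<'E'
from h import *
# row shift of pointer between shut and now, vs tick scale, averaged over x; blade-frame plane z=.12
ex=np.array([.957,-.291]);ey=np.array([.291,.957]);o=np.array([.5677,.0195])
ims=[np.load("side0.npz")["p"]]; ims=[("shut",ims[0]),("now",np.mean([grab_frame("side")[0] for _ in range(8)],0).astype(np.uint8))]
for name,im in ims:
    G=[];ys=np.arange(-.04,.06,.0005)
    for x in np.arange(-.080,-.0755,.0005):
        P=np.array([pix("side",np.append(o+x*ex+y*ey,.12)) for y in ys]).astype(np.float32)
        G.append(cv2.remap(cv2.cvtColor(im,cv2.COLOR_RGB2GRAY),P[:,:1],P[:,1:],cv2.INTER_CUBIC).ravel())
    g=np.mean(G,0); c=-.019 if name=="shut" else .029
    k=abs(ys-c)<.006; b=np.interp(ys[k],[c-.006,c+.006],[g[abs(ys-c+.007)<.0015].mean(),g[abs(ys-c-.007)<.0015].mean()])
    w=np.clip(b-g[k],0,None); print(name,(ys[k]@w/w.sum()*1000).round(2),w.max().round(1))
s=readout.read_state();print((s["ee_pos"]-[.563,.0002,0])[:2]@[.291,.957],s["force"].round(1))
E
python3 ptr2.py
```

```text
shut -18.45 29.1
now 31.31 18.1
0.05008511738751548 [-2.4 -6.2  5.1]
```

Both measures agree at about half travel: the pointer has moved 49.8 mm and the arm 50.1 mm. The arm is holding still, so I'm handing in.

```bash
python3 -c "
from station import job
print(job.finish_job())"
```

```text
the job is handed in; nothing more can be done
None
```

I pressed the spray cap to its stop and it came back up, then slid the shutter to about 50 mm (half open), still gripped there when I handed the job in at about 14 s; the bottles, upright carton and tape looked undisturbed in the side view (I didn't check the lying carton pair).

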